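Clear the reading plate and dip the tank gauge

ROBOT

A 6-joint arm with a two-finger parallel gripper is mounted at the origin on the work surface. World frame = base frame: x ahead of the robot, y to its left, z up, the work surface at z = 0. Lengths are in m, angles in rad, forces in N, time in s.
With the tool pointing down it reaches from about 0.25 to 0.775 m from the base axis. Payload 4 kg.
Tool frame: the origin (TCP) lies between the finger pads; the fingertips stand 25 mm ahead of it and the grasp point (between the pads) lies 6 mm ahead of it; z points along the fingers, y is the direction in which the jaws open and shut (so a half turn about z gives the same grasp; the last joint's range is limited). The gripper opens to 85 mm and grips with 20 to 120 N. Pads are 22 mm wide; open, the fingers measure 114 mm over their backs; the gripper's body (76 mm by 85 mm) begins 54 mm behind the grasp point. The pads swing forward as they close: fully open they stand 13 mm farther back than shut.
Start: joints at [1.059, 0.087, 1.371, -0, 1.684, -0.103], TCP at [0.219, 0.505, 0.256] pointing down, gripper open.
Joint ranges: [-3.1, 3.1], [-0.76, 2.03], [0.27, 2.55], [-1.08, 4.22], [0.17, 2.65], [-2.57, 2.57]. Speed limits (rad/s): [2.79, 2.79, 3.14, 3.14, 3.14, 3.14].

INTERFACE

Orientations are given as a unit quaternion [w, x, y, z].
In Python, from rig import bot gives the robot as it stands.
- The arm moves only by the tool jog_arm, never from a script. Its argument "targets" is one flat list of numbers, 7 for each row, row after row: the finger opening in mm, from 0 to 85.4, then the shift along the world's x, y, z in mm, then the turn, a rotation vector about the world's x, y, z in degrees. In form: [grip, x, y, z, wx, wy, wz, grip, x, y, z, wx, wy, wz, ...]. A call has 1 to 10 rows; each row is the pose to reach, as a shift and turn from the pose commanded when the call began; what a row does not reach only later rows make up. A row lasts 1/12 s, in which the tool goes at most 41.7 mm and 7.16 degrees, less where a joint would pass 70% of its speed; a pose out of reach is approached as far as the arm can. A call with a gripper value outside its range is refused whole. The fingers move at their own pace and stop on an object; "squeeze" is the grip in N (left out, the last holds). Time passes only in rows, so rows that repeat a pose let the fingers close. It gives the time, the measured TCP pose, the force and the opening at its end, in the units of the state.
- bot.state(): the state, without advancing time (a new reading comes with each control period).
- bot.camera(name): name is "scene" or "top" or "wrist"; returns the picture (400x640x3 uint8, blue, green, red); there is no depth.
- bot.camera_params(name): a dict with "K" (3x3 intrinsics, pixels), "dist" ([k1, k2, p1, p2, k3] as OpenCV has them; the pictures are not rectified), "R" (3x3) and "t" (3): a world point X has camera coordinates R X + t. Camera axes: x right, y down, z forward; pixel columns grow to the right and rows downward; lengths in m; the calibration is good to about 2 mm. A picture is of the moment at which its call begins: read the wrist's pose just before it. camera_params takes no time and is no camera call; for the wrist camera it gives the pose at the moment of the call.
- bot.hand_in(): hands the job in, once; it reports no verdict.
The state is a dict: "clock": time; "qpos": joint angles; "qvel": joint speeds; "joint_torque": joint torques, N m; "ee_pos": TCP position; "ee_rot": TCP orientation; "ft_force": force on the tool from outside, world axes, zero at the start; "torque": the same for the moment, N m; "finger_gap": finger opening in m.
Only numpy, scipy, OpenCV 4.12 (cv2) and the standard library are available. Lean on these libraries where they do the work, as an engineer would, in place of code of your own. Each camera call takes 0.05 s, during which the arm holds its last target.

TASK

First clear the green-capped bottle off the white reading plate by standing it upright in the empty cell of the crate and letting go of it. Then take the dip gauge by its blue handle, push its rod into the tank's sloping guide tube until the brass collar stops against the mouth, and draw it right out again. Finish while still holding the gauge still: rod level, red tip about 5 cm above the middle of the reading plate, touching nothing else; leave the other bottles, the tube rack, the white cap and the pipette where they are.

Things in the scene. Friction and masses are not known exactly. Their poses are not given: they have to be found in the camera images.
- bottle: Loose amber bottle with a green cap, round, 42 mm in diameter and 100 mm tall, 0.14 kg; it starts upright on the reading plate. Origin: centre of its underside, z up its axis.
- plate: Fixed reading plate lying on the bench: 120 x 120 mm, 5 mm thick, white with a black edge and a thin grey ring round its middle. Origin: centre of its underside (bench height); its top is 5 mm higher.
- crate: Fixed grey crate, 182 mm along its own x, 66 mm along its own y, walls 45 mm tall and 5 mm thick, floor 5 mm. Two dividers make three cells in a row along its x, each about 54 x 56 mm inside, centres about 59 mm apart. Two cells already hold a bottle. Origin: centre of its underside.
- marker: Flat green disc, 34 mm across, look only, on the floor of the one empty crate cell. Origin: centre of that cell, 5 mm above the bench (on the cell's floor).
- stock_a: Loose amber bottle with a white cap, same size as the green-capped one, already in a crate cell; to stay there. Origin: centre of its underside.
- stock_b: As stock_a, in another cell.
- gauge: Loose dip gauge, 0.11 kg: steel rod 8 mm in diameter reaching 110 mm from the collar to its red tip; brass collar 44 mm in diameter, 6 mm thick; behind it a square blue handle, 16 x 16 mm. Origin: on the rod's axis, at the collar's front face (the one towards the tip). Own x: along the rod towards the tip; handle from x = -6 to x = -96 mm; z up at the start. It starts lying level in its rest, axis 46 mm above the bench.
- gauge_handle (a point): Middle of the free length of the handle, 42 mm behind the collar's front face, on the axis: a good place to grip, from above, closing across the rod.
- gauge_tip (a point): End of the red tip, on the axis, 110 mm ahead of the collar's front face.
- rest: Fixed grey rest under the gauge: base 200 x 50 mm, 8 mm thick; two forks up to 52 mm above the bench, 80 mm either side of its centre, one under the rod and one under the handle's rear end (own x towards the gauge's tip). Origin: centre of its underside, straight below the gauge's origin at the start. Nothing stands between the forks under the handle.
- tank: Fixed white tank, box 150 (own x) x 220 (own y) mm, 134 mm tall with a filler cap to 148 mm. The guide tube runs along its own +x side, its mouth beyond the tank's own +y end. Origin: centre of its underside.
- port: Steel guide tube fixed to the tank. Origin: centre of its mouth, 105 mm above the bench. Own z: along the tube's axis out of the mouth, 30 degrees above level, so the rod goes in along -z. Bore 14 mm, flared over the last 16 mm to 32 mm at the mouth; rim 39 mm in outer diameter; more than 110 mm deep, so that the collar stops on the rim first.
- tube_rack: Loose metal rack with white tubes, 75 x 130 mm, 75 mm tall; bystander. Origin: centre of its underside.
- cap: Loose white screw cap, 34 mm across, 18 mm tall; bystander. Origin: centre of its underside.
- pipette: Loose black hand pipette, lying, 220 mm long along its own x, 22 mm high; bystander. Origin: underside of its body.

How it is judged:
By the outcome, as a careful person would: the job done as asked, in the order asked, and still so for the second after the job is handed in, while the arm keeps its last pose, push and grip.
It also fails if it takes over 58 s, if anything falls off the work surface, if the arm or the gripper's body presses on something with over 40 N, if the wrist force passes 120 N, or if a joint passes its speed limit or range.

## Working session

There is one attempt and no reset: what is moved stays moved. The work goes in short steps, Python scripts to look and compute and a tool call to move; the robot and the scene stay as the last step left them, time stands still between calls to the robot, and variables do not carry over. Pictures are saved under pics/ and viewed, and the job is handed in when it is done.

Besides the shell and the picture viewer there is one more tool, called after "Emit:" as name(argument=value, ...) on one line, values as JSON. jog_arm: Moves the arm, as the interface text tells. Its arguments: {"type":"object","properties":{"targets":{"type":"array","items":{"type":"number"}},"squeeze":{"type":"number"}},"required":["targets"]}

```bash
mkdir -p pics; ls; python3 - <<'E'
from rig import bot
import cv2
s=bot.state();print(s['clock'],s['ee_pos'],s['ee_rot'],s['finger_gap'])
for n in ['scene','top']:
    im=bot.camera(n);cv2.imwrite(f'pics/{n}0.png',im)
    p=bot.camera_params(n);print(n,p)
E
```

```text
pics
0.0 [0.21839703 0.50431136 0.25511479] [-3.62651994e-04  2.02953687e-01  9.79187702e-01 -1.05503359e-03] 0.08534178535563183
scene {'K': array([[463.05312695,   0.        , 316.93738737],
       [  0.        , 463.05312695, 189.33817261],
       [  0.        ,   0.        ,   1.        ]]), 'dist': array([-0.0182075,  0.       ,  0.       ,  0.       ,  0.       ]), 'R': array([[ 0.83884882,  0.54383823, -0.02392969],
       [ 0.27762552, -0.4652112 , -0.8405371 ],
       [-0.46824857,  0.69844006, -0.54122524]]), 't': array([-0.51926466, -0.06340724,  1.4923086 ])}
top {'K': array([[517.8983361 ,   0.        , 319.18129438],
       [  0.        , 517.8983361 , 198.47210865],
       [  0.        ,   0.        ,   1.        ]]), 'dist': array([-0.02726875,  0.        ,  0.        ,  0.        ,  0.        ]), 'R': array([[ 0.00656909, -0.99997749, -0.00136698],
       [-0.99343482, -0.00636997, -0.11422204],
       [ 0.11421076,  0.00210834, -0.99345431]]), 't': array([0.05000515, 0.61764308, 1.28053832])}
```

View pics/scene0.png

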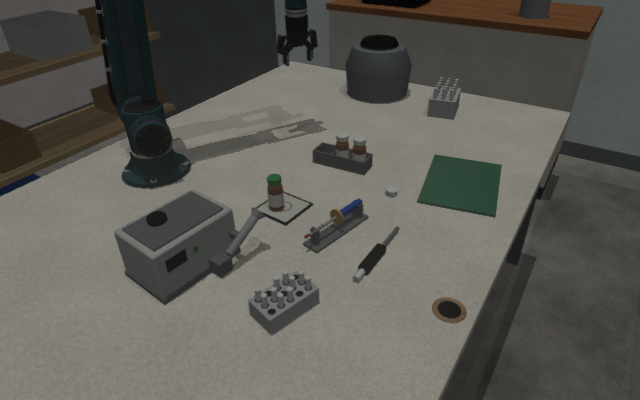

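View pics/top0.png

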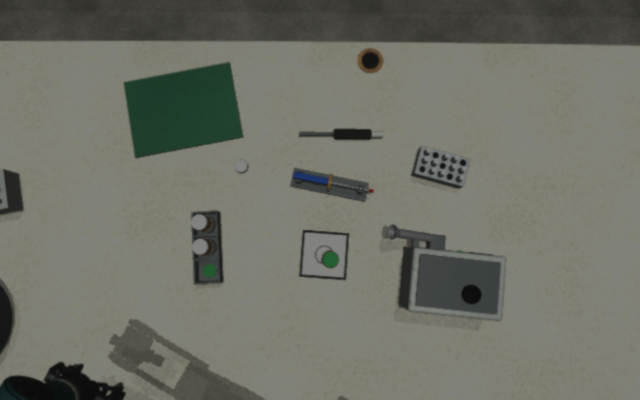

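The top view shows the crate at about (207,247) with its empty cell at (208,271), the plate at (324,255) with the bottle on it, and the gauge from (295,178) to (372,190). The tube mouth is near (388,232). I'll enlarge these.

```bash
python3 - <<'E'
import cv2
im=cv2.imread('pics/top0.png')
def crop(n,im,x0,y0,w,h,s):
    c=cv2.resize(im[y0:y0+h,x0:x0+w],None,fx=s,fy=s,interpolation=cv2.INTER_CUBIC)
    c=cv2.convertScaleAbs(c,alpha=1.5)
    for x in range((x0+9)//10*10,x0+w,10): cv2.putText(c,str(x),((x-x0)*s,8),0,.3,(0,255,255),1);cv2.line(c,((x-x0)*s,10),((x-x0)*s,14),(0,255,255),1)
    for y in range((y0+9)//10*10,y0+h,10): cv2.putText(c,str(y),(0,(y-y0)*s+4),0,.3,(0,255,255),1)
    cv2.imwrite(f'pics/{n}.png',c)
crop('c1',im,180,200,60,95,6)
crop('c2',im,280,160,130,80,6)
crop('c3',im,290,220,130,70,6)
s=cv2.imread('pics/scene0.png')
crop('c4',s,200,160,190,120,4)
E
```

```text
(no output)
```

View pics/c1.png

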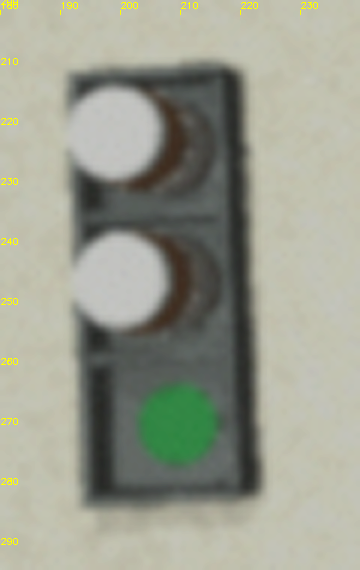

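View pics/c2.png

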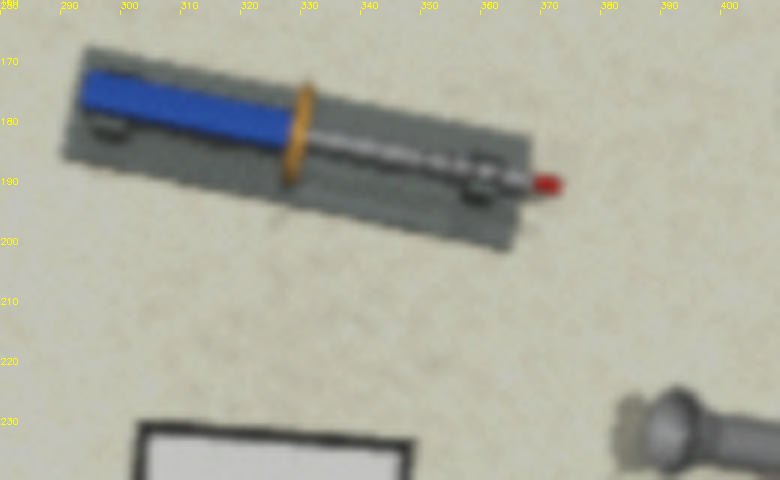

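View pics/c3.png

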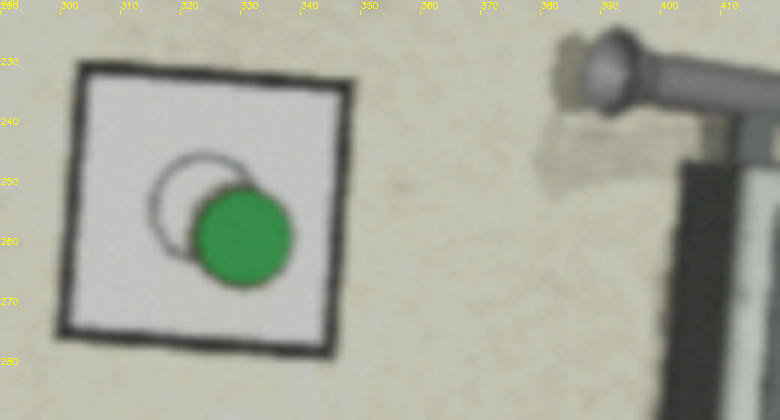

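View pics/c4.png

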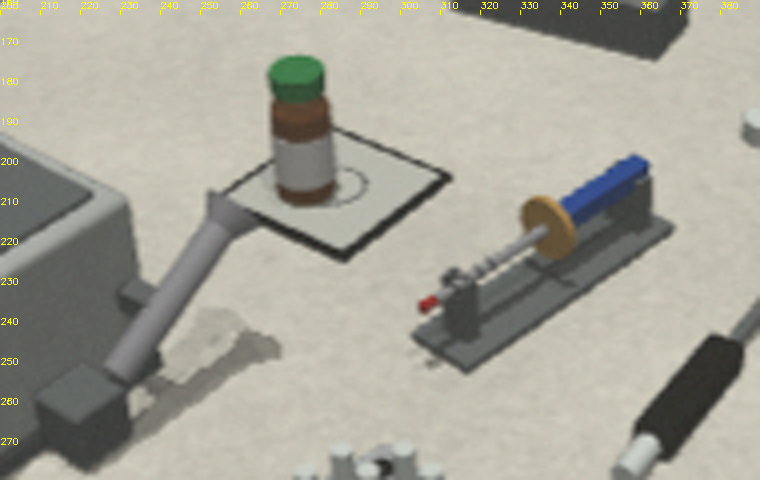

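```bash
cat > h.py <<'E'
import numpy as np,cv2
from rig import bot
P={n:bot.camera_params(n) for n in('top','scene')}
def back(cam,uv,z):
    p=P[cam] if isinstance(cam,str) else cam
    q=cv2.undistortPoints(np.array([[uv]],float),p['K'],p['dist'])[0,0]
    d=p['R'].T@np.array([q[0],q[1],1]); C=-p['R'].T@p['t']
    return C+d*(z-C[2])/d[2]
def proj(cam,X):
    p=P[cam] if isinstance(cam,str) else cam
    r,_=cv2.Rodrigues(p['R']); return cv2.projectPoints(np.array(X,float).reshape(-1,1,3),r,p['t'],p['K'],p['dist'])[0][:,0]
def c(x0,y0,s,u,v): return (x0+(u+.5)/s-.5,y0+(v+.5)/s-.5)
E
python3 - <<'E'
from h import *
np.set_printoptions(precision=4,suppress=True)
print('C',-P['top']['R'].T@P['top']['t'])
B=lambda x0,y0,u,v,z:back('top',c(x0,y0,6,u,v),z)
print('marker',B(180,200,178,424,.005))
print('capA',B(180,200,116,133,.1),'capB',B(180,200,120,280,.1))
for q in [(72,72),(85,503),(222,68),(240,490)]: print('crate',B(180,200,*q,.045))
print('bottle',B(290,220,244,237,.1))
pl=[B(290,220,*q,.005) for q in [(80,62),(355,82),(333,357),(56,337)]];print('plate',np.array(pl),np.mean(pl,0),[np.linalg.norm(pl[i]-pl[i-1]) for i in range(4)])
for q in [(300,133),(286,130),(562,184),(86,90)]:print('gauge',B(280,160,*q,.046))
print('rest',np.mean([B(280,160,*q,.008) for q in [(85,46),(531,136),(511,250),(62,157)]],0))
print('port',B(290,220,612,72,.105))
g=lambda u,v,z:back('scene',c(200,160,4,u,v),z)
print('s tip',g(420,307,.046),'plate',[g(*q,.005) for q in [(452,178),(345,260)]],'cap',g(296,70,.1),'mouth',g(232,212,.105))
E
```

```text
C [0.467  0.0512 1.3428]
marker [0.4337 0.3348 0.005 ]
capA [0.5516 0.343  0.1   ] capB [0.4929 0.3395 0.1   ]
crate [0.5809 0.3753 0.045 ]
crate [0.402  0.3639 0.045 ]
crate [0.583  0.3122 0.045 ]
crate [0.4078 0.2998 0.045 ]
bottle [0.4646 0.0265 0.1   ]
plate [[ 0.5388  0.0955  0.005 ]
 [ 0.531  -0.0228  0.005 ]
 [ 0.4138 -0.0135  0.005 ]
 [ 0.4215  0.1046  0.005 ]] [0.4763 0.041  0.005 ] [np.float64(0.11764945888262596), np.float64(0.11861955155666364), np.float64(0.117500142724882), np.float64(0.11834562554090121)]
gauge [0.6588 0.028  0.046 ]
gauge [0.6601 0.0339 0.046 ]
gauge [ 0.6379 -0.0824  0.046 ]
gauge [0.6766 0.1184 0.046 ]
rest [0.6583 0.0286 0.008 ]
port [ 0.5308 -0.1196  0.105 ]
s tip [ 0.6379 -0.0815  0.046 ] plate [array([0.5456, 0.0912, 0.005 ]), array([ 0.5375, -0.0246,  0.005 ])] cap [0.4638 0.0302 0.1   ] mouth [ 0.5355 -0.1251  0.105 ]
```

Emit:
jog_arm(targets=[85,22,-35,0,0,0,5,85,41,-70,0,0,0,10,85,60,-105,0,0,0,15,85,79,-140,0,0,0,20,85,98,-175,0,0,0,25,85,116,-210,0,0,0,27,85,134,-245,0,0,0,27,85,152,-280,0,0,0,27,85,170,-315,0,0,0,27,85,170,-315,0,0,0,27])

```text
clock: 0.93
ee_pos: [0.391, 0.1839, 0.2558]
ee_rot: [0.0, -0.026, 1.0, -0.002]
ft_force: [0.2, 0.4, 1.3]
finger_gap: 0.0852
```

```bash
python3 - <<'E'
from h import *
np.set_printoptions(precision=4,suppress=True)
s=bot.state();print(s['clock'],s['ee_pos'],s['qpos'],s['qvel'])
p=bot.camera_params('wrist');im=bot.camera('wrist');cv2.imwrite('pics/w1.png',im);np.save('w1.npy',p,allow_pickle=True);print(p)
s=bot.state();print(s['ee_pos'],s['qvel'])
E
```

```text
0.9333 [0.391  0.1839 0.2558] [ 0.3111 -0.1784  1.6267 -0.004   1.6937 -1.3131] [ 0.1023  0.0027 -0.0016  0.0965  0.0134  0.0984]
{'K': array([[333.9878,   0.    , 313.9289],
       [  0.    , 333.9878, 199.7832],
       [  0.    ,   0.    ,   1.    ]]), 'dist': array([-0.0314,  0.    ,  0.    ,  0.    ,  0.    ]), 'R': array([[-0.0528,  0.9986, -0.0047],
       [ 0.9534,  0.0518,  0.2972],
       [ 0.297 ,  0.0112, -0.9548]]), 't': array([-0.1611, -0.4222,  0.2608])}
[0.3897 0.1867 0.2558] [ 0.083   0.0034 -0.0017  0.0403  0.0067  0.0248]
```

View pics/w1.png

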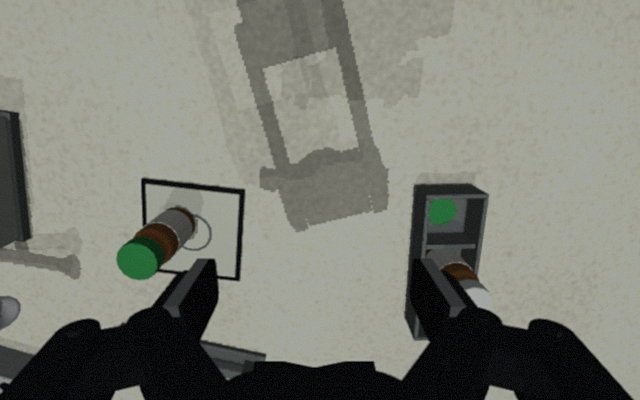

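The wrist view shows the green cap at (140,258), the marker at (440,212), and plate corners at (143,180), (243,190) and (239,279). I'll cross-check these against the top view.

```bash
python3 - <<'E'
from h import *
np.set_printoptions(precision=4,suppress=True)
w=np.load('w1.npy',allow_pickle=True).item()
print('C',-w['R'].T@w['t'])
print('cap',back(w,(140,258),.105),'mark',back(w,(440.5,211.5),.005),'corners',[back(w,q,.005) for q in [(143,180),(243,190),(239,279)]])
print('top cap .105',back('top',c(290,220,6,244,237),.105),back('scene',c(200,160,4,296,70),.105))
print(bot.state()['ee_pos'],bot.state()['clock'])
E
```

```text
C [0.3165 0.1798 0.3738]
cap [0.4636 0.0291 0.105 ] mark [0.4376 0.3331 0.005 ] corners [array([ 0.4182, -0.013 ,  0.005 ]), array([0.4239, 0.1022, 0.005 ]), array([0.5403, 0.0958, 0.005 ])]
top cap .105 [0.4646 0.0266 0.105 ] [0.4691 0.0238 0.105 ]
[0.3897 0.1867 0.2558] 0.9833
```

Emit:
jog_arm(targets=[85,17,-37,0,0,0,0,85,34,-74,0,0,0,0,85,51,-111,0,0,0,0,85,65,-140,0,0,0,0,85,75.5,-163,0,0,0,0,85,75.5,-163,0,0,0,0,85,75.5,-163,-30,0,0,0,85,75.5,-163,-60,0,0,0,85,75.5,-163,-75,0,0,0,85,75.5,-163,-75,0,0,0])

```text
clock: 1.82
ee_pos: [0.461, 0.0285, 0.1764]
ee_rot: [-0.005, -0.032, 0.999, 0.001]
ft_force: [-0.8, 0.4, -0.5]
finger_gap: 0.0846
```

```bash
python3 - <<'E'
from h import *
np.set_printoptions(precision=4,suppress=True)
s=bot.state();print(s['clock'],s['ee_pos'],s['ee_rot'])
p=bot.camera_params('wrist');im=bot.camera('wrist');cv2.imwrite('pics/w2.png',im);np.save('w2.npy',p,allow_pickle=True)
s=bot.state();print(s['ee_pos'],s['qvel'])
E
```

```text
1.8167 [0.461  0.0285 0.1764] [-0.005  -0.0322  0.9995  0.001 ]
[0.4624 0.0283 0.179 ] [-0.005  -0.0282 -0.0743 -0.004   0.0053 -0.0032]
```

View pics/w2.png

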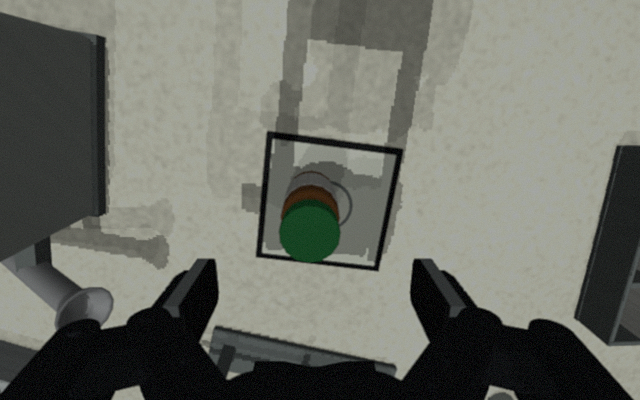

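The cap, at (310,231), sits between the pads. Next I descend and close.

Emit:
jog_arm(targets=[85,0,0,-30,0,0,0,85,0,0,-60,0,0,0,85,0,0,-85,0,0,0,85,0,0,-104,0,0,0,85,0,0,-104,0,0,0,85,0,0,-104,0,0,0,65,0,0,-104,0,0,0,50,0,0,-104,0,0,0,36,0,0,-104,0,0,0,36,0,0,-104,0,0,0], squeeze=30)

```text
clock: 2.7
ee_pos: [0.4654, 0.0266, 0.0793]
ee_rot: [0.002, -0.031, 1.0, -0.0]
ft_force: [0.5, 0.0, 4.9]
finger_gap: 0.0411
```

Emit:
jog_arm(targets=[36,0,0,0,0,0,0,36,0,0,0,0,0,0,36,0,0,0,0,0,0])

```text
clock: 2.95
ee_pos: [0.4654, 0.0266, 0.0793]
ee_rot: [0.002, -0.031, 1.0, -0.0]
ft_force: [-0.6, -0.2, 7.0]
finger_gap: 0.0408
```

Emit:
jog_arm(targets=[36,0,0,20,0,0,0,36,0,0,45,0,0,0,36,0,0,75,0,0,0,36,0,0,105,0,0,0,36,0,0,115,0,0,0,36,-3,30,115,0,0,0,36,-6,60,115,0,0,0,36,-9,90,115,0,0,0,36,-12,120,115,0,0,0,36,-15,150,115,0,0,0], squeeze=40)

```text
clock: 3.78
ee_pos: [0.4483, 0.1778, 0.191]
ee_rot: [-0.001, -0.031, 1.0, -0.0]
ft_force: [1.1, -0.2, -1.4]
finger_gap: 0.0405
```

Emit:
jog_arm(targets=[36,-3,30,0,0,0,0,36,-6,60,0,0,0,0,36,-9,90,0,0,0,0,36,-12,120,0,0,0,0,36,-13,145,0,0,0,0,36,-14,157,0,0,0,0,36,-14,157,0,0,0,0,36,-14,157,0,0,0,0,36,-14,157,0,0,0,0])

```text
clock: 4.53
ee_pos: [0.4352, 0.3324, 0.1917]
ee_rot: [-0.0, -0.031, 1.0, -0.001]
ft_force: [0.7, 0.4, -2.5]
finger_gap: 0.0406
```

```bash
python3 - <<'E'
from h import *
np.set_printoptions(precision=4,suppress=True)
s=bot.state();print(s['clock'],s['ee_pos'],s['ee_rot'],s['finger_gap'],s['ft_force'])
p=bot.camera_params('wrist');im=bot.camera('wrist');cv2.imwrite('pics/w3.png',im);np.save('w3.npy',p,allow_pickle=True)
print(proj(p,[[.4355,.334,.005],[.4355,.334,.105]]))
im=bot.camera('top');cv2.imwrite('pics/t3.png',cv2.resize(im[190:310,150:350],None,fx=4,fy=4,interpolation=2))
s=bot.state();print(s['ee_pos'],s['qvel'])
E
```

```text
4.5333 [0.4352 0.3324 0.1917] [-0.0004 -0.0307  0.9995 -0.0007] 0.04057878069599967 [ 0.6859  0.3894 -2.5358]
[[316.8108 179.9232]
 [317.7369 216.5611]]
[0.4354 0.3324 0.1922] [-0.0028 -0.0032 -0.0042  0.0024  0.0022  0.0023]
```

View pics/w3.png

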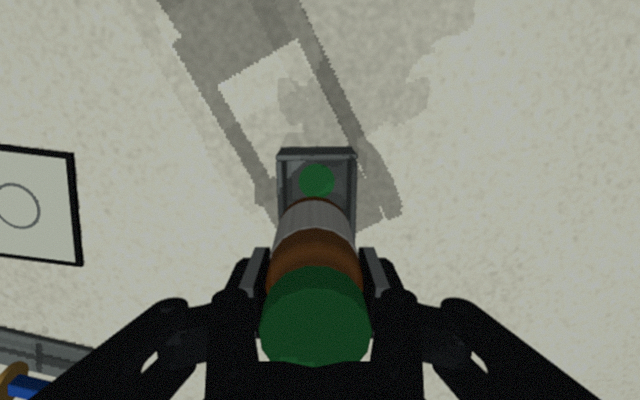

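View pics/t3.png

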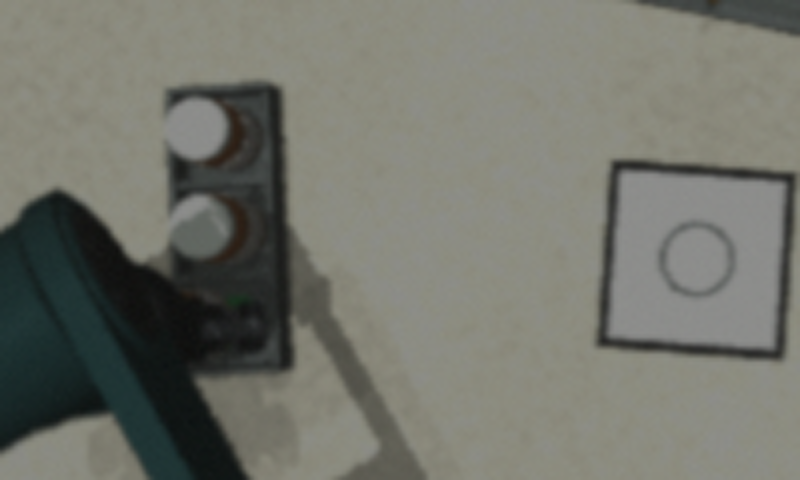

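The marker at (316,180) matches the prediction for (0.4355, 0.334), and the bottle hangs straight above it. Lowering.

Emit:
jog_arm(targets=[36,0,1,-25,0,0,0,36,0,1,-50,0,0,0,36,0,1,-75,0,0,0,36,0,1,-90,0,0,0,36,0,1,-98,0,0,0,36,0,1,-104,0,0,0,36,0,1,-108,0,0,0,36,0,1,-111,0,0,0,36,0,1,-112,0,0,0,36,0,1,-112,0,0,0])

```text
clock: 5.47
ee_pos: [0.4356, 0.3349, 0.0811]
ee_rot: [0.001, -0.031, 1.0, 0.0]
ft_force: [-0.8, -0.1, -2.0]
finger_gap: 0.0407
```

Emit:
jog_arm(targets=[36,0,0,-1,0,0,0,36,0,0,-2,0,0,0,36,0,0,-3,0,0,0,36,0,0,-3,0,0,0])

```text
clock: 5.8
ee_pos: [0.4359, 0.3351, 0.0794]
ee_rot: [0.001, -0.031, 1.0, 0.001]
ft_force: [-1.3, -1.3, 5.4]
finger_gap: 0.0406
```

Contact is made (+5 N). I open moderately and rise.

Emit:
jog_arm(targets=[46,0,0,0,0,0,0,54,0,0,0,0,0,0,60,0,0,0,0,0,0,62,0,0,0,0,0,0,62,0,0,0,0,0,0,62,0,0,20,0,0,0,62,0,0,50,0,0,0,62,0,0,85,0,0,0,85,0,0,120,0,0,0,85,0,0,150,0,0,0])

```text
clock: 6.63
ee_pos: [0.4352, 0.3348, 0.2297]
ee_rot: [0.001, -0.031, 1.0, 0.0]
ft_force: [0.5, -0.4, 1.9]
finger_gap: 0.0834
```

```bash
python3 - <<'E'
from h import *
np.set_printoptions(precision=4,suppress=True)
s=bot.state();print(s['clock'],s['ee_pos'],s['qpos'])
p=bot.camera_params('wrist');im=bot.camera('wrist');cv2.imwrite('pics/w4.png',im)
print(proj(p,[[.4355,.334,.005],[.4355,.334,.105]]))
# tank/port view from w2
w=np.load('w2.npy',allow_pickle=True).item(); im=cv2.imread('pics/w2.png')
cv2.imwrite('pics/w2c.png',cv2.convertScaleAbs(cv2.resize(im[200:380,0:200],None,fx=4,fy=4,interpolation=2)[:600],alpha=2))
t=cv2.imread('pics/top0.png')
cv2.imwrite('pics/tank.png',cv2.convertScaleAbs(cv2.resize(t[215:335,375:515],None,fx=5,fy=5,interpolation=2),alpha=1.5))
E
```

```text
6.6333 [0.4352 0.3348 0.2297] [ 0.5524  0.0909  1.4194  0.0001  1.6297 -1.081 ]
[[313.8826 170.5876]
 [313.8702 198.7842]]
```

View pics/w4.png

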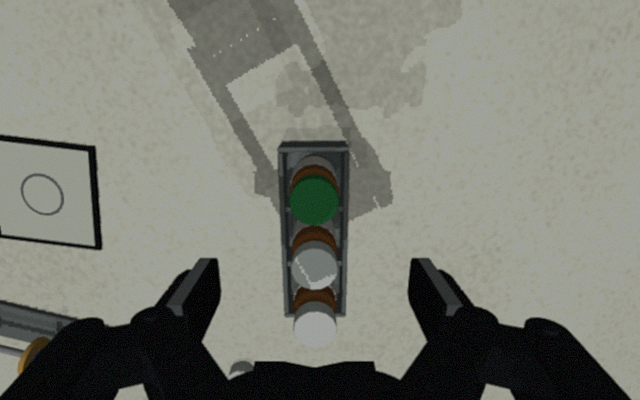

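View pics/w2c.png

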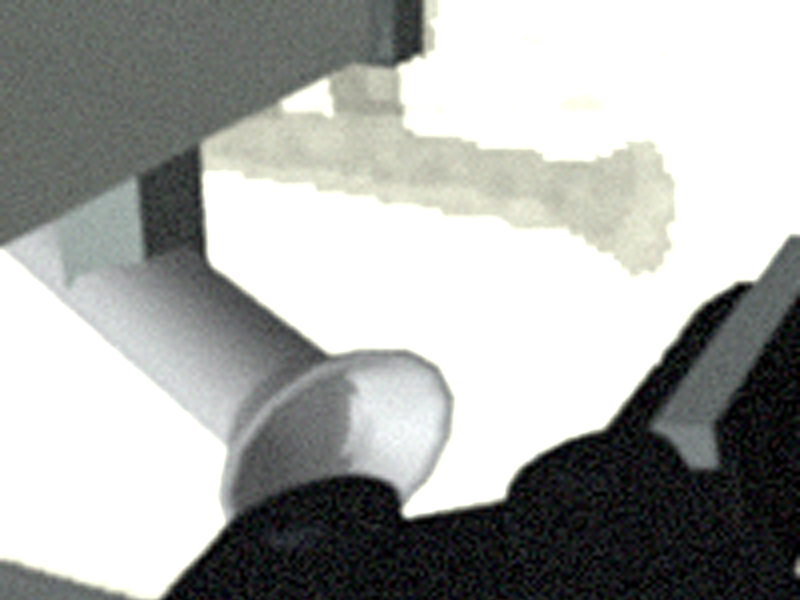

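View pics/tank.png

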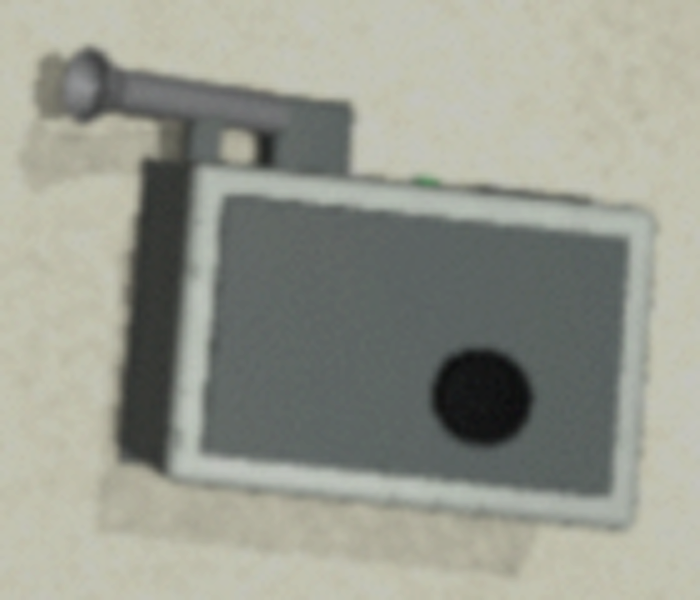

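Green bottle stands in its cell: its cap is at (314,200) against a predicted (314,199). Next I turn the wrist to the gauge's yaw and look at the tube mouth from above.

Emit:
jog_arm(targets=[85,9,-30,10,0,0,-6,85,16,-65,20,0,0,-13,85,23,-100,30,0,0,-20,85,30,-135,30,0,0,-27,85,37,-170,30,0,0,-34,85,44,-205,30,0,0,-41,85,51,-240,30,0,0,-48,85,58,-275,30,0,0,-55,85,65,-310,30,0,0,-62,85,65,-310,30,0,0,-62])

```text
clock: 7.52
ee_pos: [0.5009, 0.019, 0.2567]
ee_rot: [0.001, 0.493, 0.87, -0.002]
ft_force: [0.4, 0.1, -1.1]
finger_gap: 0.0852
```

Emit:
jog_arm(targets=[85,5,-35,0,0,0,-7,85,10,-70,0,0,0,-14,85,15,-105,0,0,0,-21,85,20,-140,0,0,0,-28,85,25,-170,0,0,0,-35,85,29,-185,0,0,0,-42,85,29,-185,0,0,0,-42.5,85,29,-185,0,0,0,-42.5])

```text
clock: 8.18
ee_pos: [0.5291, -0.1605, 0.2566]
ee_rot: [-0.001, 0.771, 0.637, -0.0]
ft_force: [0.4, -0.1, -0.6]
finger_gap: 0.0851
```

```bash
python3 - <<'E'
from h import *
np.set_printoptions(precision=4,suppress=True)
s=bot.state();print(s['clock'],s['ee_pos'],s['ee_rot'],s['qpos'])
p=bot.camera_params('wrist');im=bot.camera('wrist');cv2.imwrite('pics/w5.png',im);np.save('w5.npy',p,allow_pickle=True)
print(proj(p,[[.531,-.12,.105]]), p['R'])
q=[(197,165),(655,210),(632,525),(170,478)]
X=np.array([back('top',c(375,215,5,*a),.134) for a in q]);print(X,[np.linalg.norm(X[i]-X[i-1]) for i in range(4)])
d=X[0]-X[1]+X[3]-X[2];print('yaw of tank +y',np.degrees(np.arctan2(d[1],d[0])),X.mean(0))
E
```

```text
8.1833 [ 0.5291 -0.1605  0.2566] [-0.0008  0.7709  0.637  -0.    ] [-0.3974  0.0945  1.3623  0.0007  1.6862 -0.2077]
[[305.3074 142.1554]] [[ 0.9821 -0.1886 -0.    ]
 [-0.1802 -0.9383  0.2951]
 [-0.0556 -0.2898 -0.9555]]
[[ 0.4924 -0.1675  0.134 ]
 [ 0.4726 -0.3809  0.134 ]
 [ 0.3285 -0.3658  0.134 ]
 [ 0.349  -0.1533  0.134 ]] [np.float64(0.14406288315287819), np.float64(0.21433781472333413), np.float64(0.14487470573934158), np.float64(0.21353251216109906)]
yaw of tank +y 84.59919534195414 [ 0.4106 -0.2669  0.134 ]
```

View pics/w5.png

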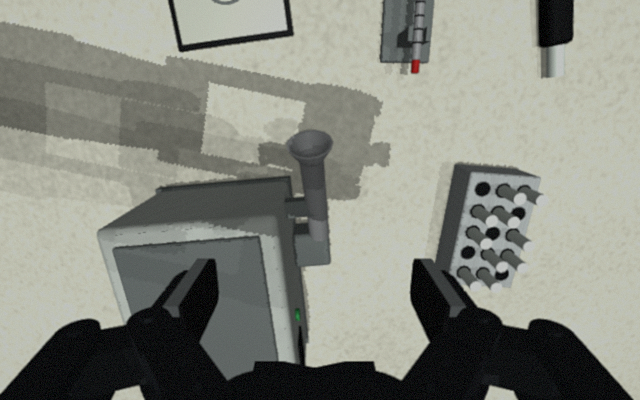

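```bash
python3 - <<'E'
from h import *
im=cv2.imread('pics/w5.png')
c_=cv2.convertScaleAbs(cv2.resize(im[120:220,270:370],None,fx=6,fy=6,interpolation=2),alpha=2)
for i in range(0,100,10):
    cv2.putText(c_,str(270+i),(i*6,8),0,.35,(0,0,255),1);cv2.putText(c_,str(120+i),(0,i*6+4),0,.35,(0,0,255),1)
cv2.imwrite('pics/w5c.png',c_)
E
```

```text
(no output)
```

View pics/w5c.png

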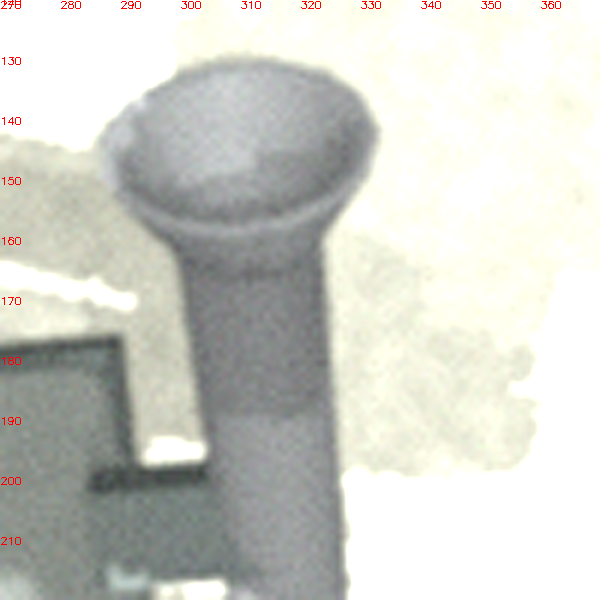

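```bash
python3 - <<'E'
from h import *
from scipy.optimize import least_squares
np.set_printoptions(precision=4,suppress=True)
w=np.load('w5.npy',allow_pickle=True).item()
def circ(X,yaw,r=.0195):
    u=np.array([np.cos(yaw),np.sin(yaw),0]);n=.866*u+[0,0,.5];a=np.cross([0,0,1],u);b=np.cross(n,a)
    t=np.linspace(0,2*np.pi,180)[:,None];return X+r*(np.cos(t)*a+np.sin(t)*b)
def ext(cam,X,yaw):
    p=proj(cam,circ(np.array(X),yaw));return np.r_[p.min(0),p.max(0)]
yw=np.radians(84.6)
mw=np.r_[c(270,120,6,100,56),c(270,120,6,378,238)]
mt=np.r_[c(290,220,6,585,28),c(290,220,6,641,117)]
f=least_squares(lambda X:ext(w,[X[0],X[1],.105],yw)-mw,[.531,-.12]);print('wrist',f.x,f.fun)
f=least_squares(lambda X:ext('top',[X[0],X[1],.105],yw)-mt,[.531,-.12]);print('top',f.x,f.fun)
f=least_squares(lambda X:np.r_[ext(w,X,yw)-mw,ext('top',X,yw)-mt],[.531,-.12,.105]);print('both',f.x,f.fun)
im=cv2.imread('pics/w5.png');im=cv2.resize(im[120:220,270:370],None,fx=6,fy=6,interpolation=2)
im=cv2.convertScaleAbs(im,alpha=2)
p=(proj(w,circ(np.array([*f.x[:2],.105]),yw))-[270,120]+.5)*6-.5
cv2.polylines(im,[p.astype(np.int32)],True,(0,0,255),1)
# axis line
u=np.array([np.cos(yw),np.sin(yw),0])*.866+[0,0,.5]
X=np.array([*f.x[:2],.105]);l=(proj(w,[X,X-u*.11])-[270,120]+.5)*6
cv2.line(im,tuple(l[0].astype(int).tolist()),tuple(l[1].astype(int).tolist()),(0,255,0),1)
cv2.imwrite('pics/w5d.png',im)
# gauge tip from w5: 
print('tip',back(w,(416,71),.046), 'ring/tank: ')
E
```

```text
wrist [ 0.534  -0.1216] [-1.0157  0.0602  1.0069 -0.0158]
top [ 0.5306 -0.1199] [-0.4228 -0.7116  0.412   0.7056]
both [ 0.5333 -0.123   0.0928] [-0.2808  0.58   -0.3586 -0.8197  0.2106 -1.458   0.9595 -0.2057]
tip [ 0.6417 -0.0819  0.046 ] ring/tank:
```

View pics/w5d.png

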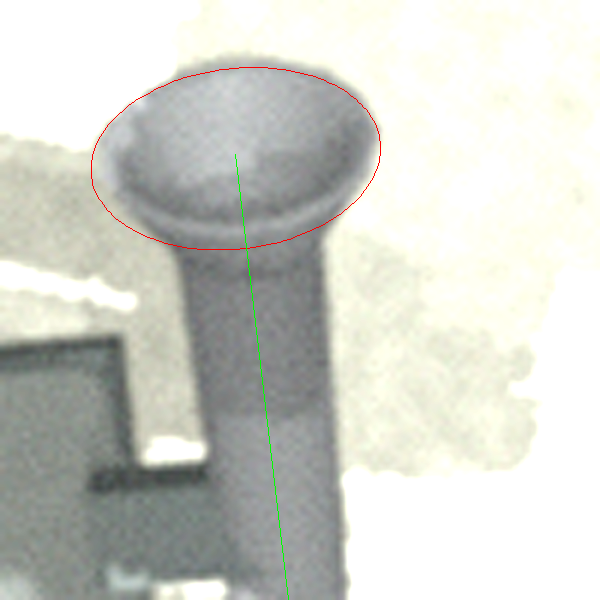

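Read from the top view, tip to mouth in x is -107 mm; from the wrist view it is -108 mm, so the relative geometry is good. The absolute x readings differ by about 3 mm. Now going above the handle.

Emit:
jog_arm(targets=[85,20,33,0,0,0,0,85,40,66,0,0,0,0,85,60,99,-10,0,0,0,85,80,132,-20,0,0,0,85,100,165,-35,0,0,0,85,120,198,-55,0,0,0,85,132,218,-75,0,0,0,85,138,227,-90,0,0,0,85,138,227,-90,0,0,0,85,138,227,-90,0,0,0])

```text
clock: 9.07
ee_pos: [0.6659, 0.0675, 0.166]
ee_rot: [-0.001, 0.77, 0.638, -0.002]
ft_force: [-0.2, -0.3, 1.2]
finger_gap: 0.0852
```

```bash
python3 - <<'E'
from h import *
np.set_printoptions(precision=4,suppress=True)
s=bot.state();print(s['clock'],s['ee_pos'],s['ee_rot'],s['qpos'])
p=bot.camera_params('wrist');im=bot.camera('wrist');cv2.imwrite('pics/w6.png',im);np.save('w6.npy',p,allow_pickle=True)
print(proj(p,[[.6672,.0672,.054],[.6672+.189*.054,.0672+.982*.054,.054]]), proj(p,s['ee_pos']))
E
```

```text
9.0667 [0.6659 0.0675 0.166 ] [-0.0008  0.7703  0.6377 -0.0016] [ 0.0167  0.385   1.1902 -0.0008  1.5699  0.2045]
[[314.3917 204.5758]
 [314.6068 128.7846]] [[310.9518 290.4771]]
```

View pics/w6.png

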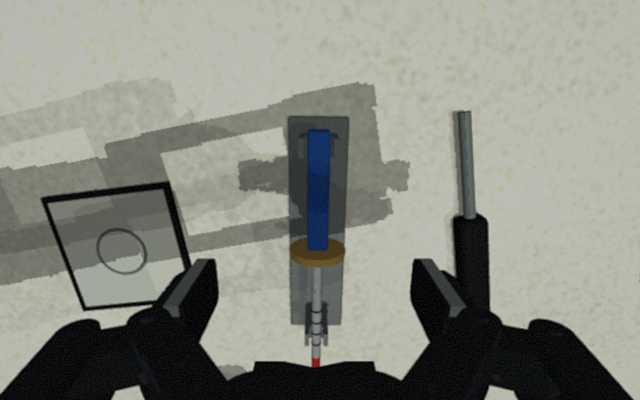

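The handle is at column 318, between pads centred on 314.5, so I shift x by +2 mm, descend and grip.

Emit:
jog_arm(targets=[85,2,0,-25,0,0,0,85,2,0,-55,0,0,0,85,2,0,-85,0,0,0,85,2,0,-105,0,0,0,85,2,0,-114,0,0,0,85,2,0,-114,0,0,0,60,2,0,-114,0,0,0,40,2,0,-114,0,0,0,25,2,0,-114,0,0,0,10,2,0,-114,0,0,0], squeeze=60)

```text
clock: 9.95
ee_pos: [0.6704, 0.0666, 0.0558]
ee_rot: [0.001, 0.771, 0.637, 0.002]
ft_force: [-0.4, 0.4, 0.2]
finger_gap: 0.0381
```

Emit:
jog_arm(targets=[8,0,0,0,0,0,0,8,0,0,0,0,0,0,8,0,0,0,0,0,0,8,0,0,0,0,0,0])

```text
clock: 10.28
ee_pos: [0.6698, 0.0668, 0.0546]
ee_rot: [0.001, 0.771, 0.637, 0.001]
ft_force: [-0.7, 0.4, 5.3]
finger_gap: 0.0149
```

```bash
python3 - <<'E'
from h import *
s=bot.state();print(s['clock'],s['ee_pos'],s['ee_rot'],s['finger_gap'],s['ft_force'],s['torque'])
im=bot.camera('wrist');cv2.imwrite('pics/w7.png',im)
E
```

```text
10.2833 [0.6698046  0.06678202 0.05455735] [6.72079512e-04 7.71145797e-01 6.36657725e-01 8.05853049e-04] 0.014906813622740005 [-0.68307705  0.43247859  5.30760464] [0.0210432  0.08800484 0.00315017]
```

View pics/w7.png

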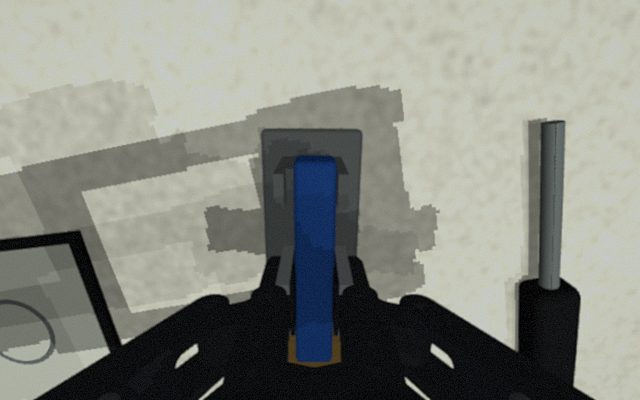

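Gripped, with a gap of 14.9 mm and the handle centred. Lifting straight out of the forks.

Emit:
jog_arm(targets=[8,0,0,8,0,0,0,8,0,0,20,0,0,0,8,0,0,40,0,0,0,8,0,0,70,0,0,0,8,0,0,100,0,0,0,8,0,0,135,0,0,0,8,0,0,160,0,0,0,8,0,0,170,0,0,0,8,0,0,170,0,0,0,8,0,0,170,0,0,0])

```text
clock: 11.17
ee_pos: [0.6689, 0.0667, 0.2227]
ee_rot: [-0.0, 0.771, 0.637, -0.0]
ft_force: [0.7, 0.5, -2.6]
finger_gap: 0.0149
```

```bash
python3 - <<'E'
from h import *
from scipy.spatial.transform import Rotation as R
s=bot.state();print(s['clock'],s['ee_pos'],s['ee_rot'],s['finger_gap'],s['ft_force'],s['torque'])
q=R.from_rotvec(np.radians(30)*np.array([.9956,-.094,0]))*R.from_euler('z',5.5,degrees=True)
print(q.as_rotvec(degrees=True))
im=bot.camera('scene');cv2.imwrite('pics/s8.png',cv2.resize(im[120:290,180:400],None,fx=3.5,fy=3.5,interpolation=2))
im=bot.camera('top');cv2.imwrite('pics/t8.png',cv2.resize(im[130:280,270:430],None,fx=4,fy=4,interpolation=2))
E
```

```text
11.1667 [0.66888676 0.06669468 0.22271756] [-1.80910743e-04  7.71190287e-01  6.36604619e-01 -2.57718148e-04] 0.014853826291483649 [ 0.72526764  0.54259341 -2.62143444] [0.03010167 0.01457631 0.03846768]
[29.70950024 -4.25136517  5.37372227]
```

View pics/s8.png

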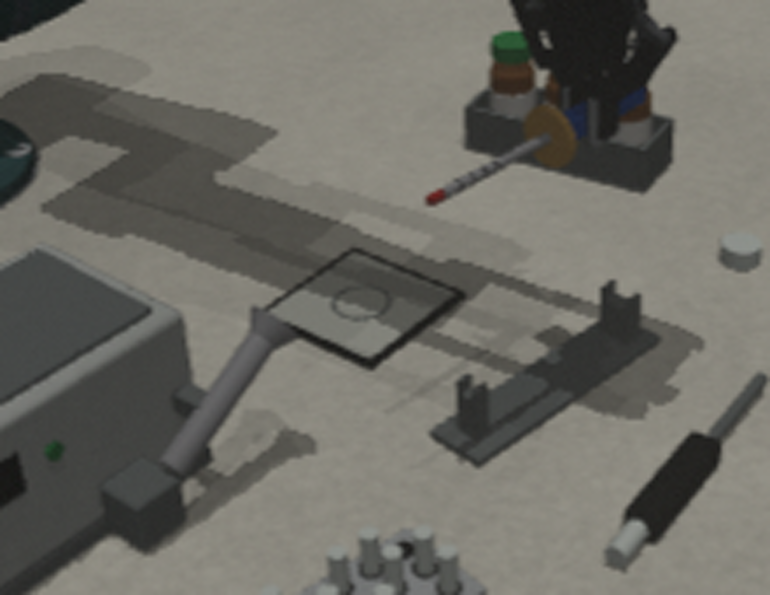

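View pics/t8.png

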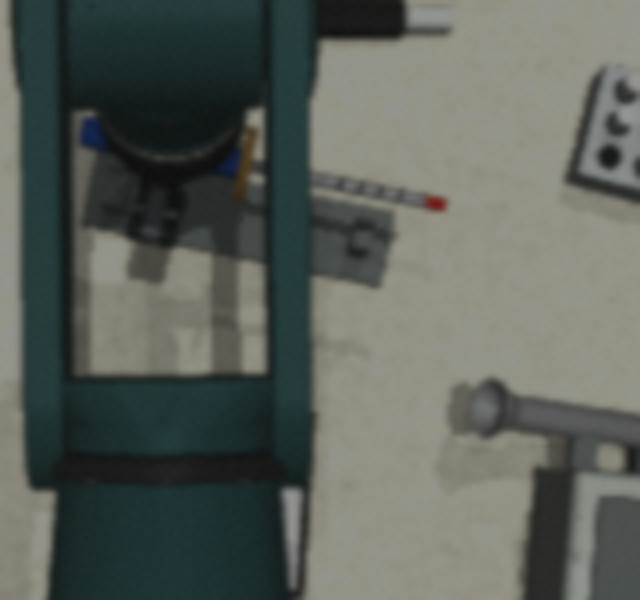

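The gauge hangs level. The tip is at (428,199) in the scene crop and (447,205) in the top crop. Triangulating tip and collar against the tool frame.

```bash
cat >> h.py <<'E'
def tri(us,ut):
    a=[]
    for cam,uv in(('scene',us),('top',ut)):
        p=P[cam];q=cv2.undistortPoints(np.array([[uv]],float),p['K'],p['dist'])[0,0]
        M=np.c_[p['R'],p['t']];a+= [q[0]*M[2]-M[0],q[1]*M[2]-M[1]]
    a=np.array(a);return np.linalg.lstsq(a[:,:3],-a[:,3],rcond=None)[0]
def toolpt(x,z,s=None,y=0):
    from scipy.spatial.transform import Rotation as R
    s=s or bot.state();q=s['ee_rot'];return np.array(s['ee_pos'])+R.from_quat([q[1],q[2],q[3],q[0]]).apply([x,y,z])
E
python3 - <<'E'
from h import *
np.set_printoptions(precision=4,suppress=True)
T=tri(c(180,120,3.5,428,200),c(270,130,4,448,205))
print('tri tip',T,'tool tip pred',toolpt(-.152,.0086))
Cc=tri(c(180,120,3.5,547,139),c(270,130,4,249,163));print('collar front ctr',Cc,toolpt(-.042,.0086),np.linalg.norm(T-Cc))
print(proj('top',toolpt(-.152,.0086)),c(270,130,4,448,205),proj('scene',toolpt(-.152,.0086)),c(180,120,3.5,428,200))
E
```

```text
tri tip [ 0.6378 -0.0829  0.2138] tool tip pred [ 0.6391 -0.0826  0.2115]
collar front ctr [0.6603 0.0263 0.2117] [0.66   0.0254 0.2114] 0.11154227443041133
[[380.982  179.9409]] (381.625, 180.875) [[301.9273 177.8539]] (301.92857142857144, 176.78571428571428)
```

Emit:
jog_arm(targets=[8,-25,-5,15,5.9,-0.85,1.07,8,-50,-10,25,11.9,-1.7,2.15,8,-75,-15,25,17.8,-2.55,3.2,8,-100,-20,25,23.8,-3.4,4.3,8,-115,-25,15,29.7,-4.25,5.37,8,-123,-30,5,29.7,-4.25,5.37,8,-123,-35,-10,29.7,-4.25,5.37,8,-123,-35,-20,29.7,-4.25,5.37,8,-123,-35,-20,29.7,-4.25,5.37,8,-123,-35,-20,29.7,-4.25,5.37])

```text
clock: 12.1
ee_pos: [0.5461, 0.0326, 0.2019]
ee_rot: [-0.176, 0.714, 0.65, 0.191]
ft_force: [0.8, 0.4, -1.0]
finger_gap: 0.015
```

Emit:
jog_arm(targets=[8,0,0,0,0,0,0,8,0,0,0,0,0,0])

```text
clock: 12.27
ee_pos: [0.547, 0.0324, 0.2043]
ee_rot: [-0.174, 0.714, 0.651, 0.192]
ft_force: [-0.1, 0.5, -0.8]
finger_gap: 0.0151
```

```bash
python3 - <<'E'
from h import *
np.set_printoptions(precision=4,suppress=True)
s=bot.state();print(s['clock'],s['ee_pos'],s['ee_rot'],s['finger_gap'],s['ft_force'],s['qpos'])
t=toolpt(-.152,.0086,s);o=toolpt(-.042,.0086,s);print('tip',t,'dir',(t-o)/.11)
n=np.array([.0814,.862,.5]);m=np.array([.532,-.1205,.105]);v=t-m;print('along',v@n,'lat',v-(v@n)*n)
print('want dir',-n,proj('scene',[t,m]),proj('top',[t,m]))
im=bot.camera('scene');cv2.imwrite('pics/s9.png',cv2.resize(im[150:250,200:330],None,fx=6,fy=6,interpolation=2))
im=bot.camera('top');cv2.imwrite('pics/t9.png',cv2.resize(im[190:280,330:450],None,fx=6,fy=6,interpolation=2))
im=bot.camera('wrist');cv2.imwrite('pics/w9.png',im)
E
```

```text
12.2667 [0.547  0.0324 0.2043] [-0.1736  0.714   0.6507  0.1917] 0.015146328926641434 [-0.0759  0.4671 -0.818 ] [-0.3197  0.113   1.5265  0.5096  1.6219 -0.2317]
tip [ 0.5353 -0.0945  0.1209] dir [-0.0797 -0.8626 -0.4996]
along 0.030645269903805877 lat [ 0.0008 -0.0004  0.0005]
want dir [-0.0814 -0.862  -0.5   ] [[265.0266 200.8289]
 [257.7037 211.2149]] [[381.8274 229.265 ]
 [391.9378 231.0769]]
```

View pics/s9.png

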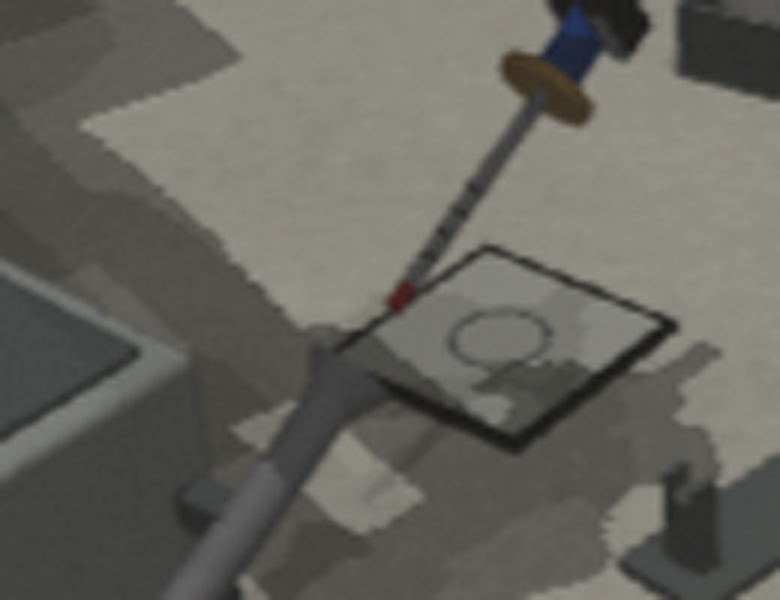

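View pics/t9.png

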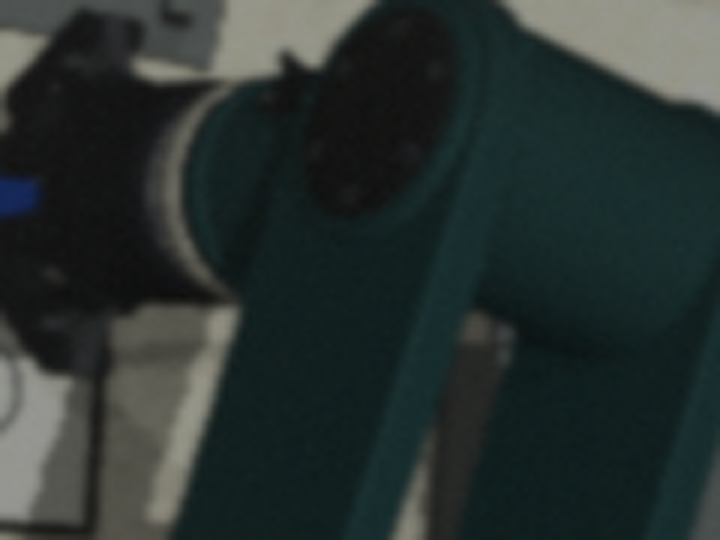

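View pics/w9.png

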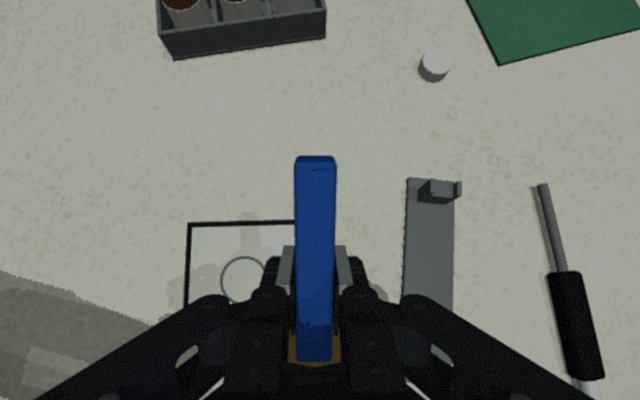

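The scene crop shows the tip at (397,308), aimed at the flare centred near (348,362). I'll check the modelled tube axis against the picture before inserting.

```bash
python3 - <<'E'
from h import *
im=cv2.convertScaleAbs(cv2.imread('pics/s9.png'),alpha=1.8)
n=np.array([.0814,.862,.5]);m=np.array([.532,-.1205,.105])
yw=np.radians(84.6);u=np.array([np.cos(yw),np.sin(yw),0]);a=np.cross([0,0,1],u);b=np.cross(n,a);t=np.linspace(0,6.3,60)[:,None]
f=lambda X:((proj('scene',X)-[200,150]+.5)*6-.5).astype(np.int32)
cv2.polylines(im,[f(m+.0195*(np.cos(t)*a+np.sin(t)*b))],True,(0,0,255),1)
cv2.polylines(im,[f([m,m-.11*n])],False,(0,255,0),1)
o=toolpt(-.042,.0086);d=(toolpt(-.152,.0086)-o)/.11
cv2.polylines(im,[f([o,o+.11*d])],False,(255,0,255),1)
cv2.imwrite('pics/s9o.png',im)
E
```

```text
(no output)
```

View pics/s9o.png

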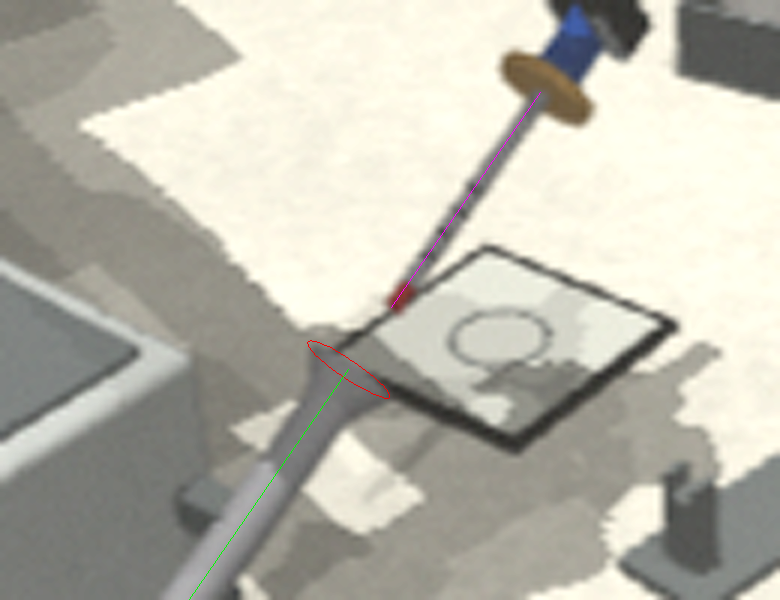

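The rod model fits and the tube fits to within about 2 mm, well inside the flare. Starting insertion.

Emit:
jog_arm(targets=[8,-0.8,-8.6,-5,0,0,0,8,-1.6,-17.2,-10,0,0,0,8,-2.4,-25.8,-15,0,0,0,8,-2.8,-30.2,-17.5,0,0,0,8,-3.2,-34.5,-20,0,0,0,8,-3.5,-37.9,-22,0,0,0,8,-3.8,-41.4,-24,0,0,0,8,-4.1,-44.8,-26,0,0,0,8,-4.1,-44.8,-26,0,0,0,8,-4.1,-44.8,-26,0,0,0])

```text
clock: 13.25
ee_pos: [0.5421, -0.0132, 0.1773]
ee_rot: [-0.174, 0.715, 0.65, 0.191]
ft_force: [-0.3, 0.3, -1.5]
finger_gap: 0.0147
```

```bash
cat > chk.py <<'E'
from h import *
import sys
np.set_printoptions(precision=4,suppress=True)
s=bot.state();print(s['clock'],s['ee_pos'],s['ee_rot'],s['finger_gap'],s['ft_force'],s['torque'])
t=toolpt(-.152,.0086,s);o=toolpt(-.042,.0086,s);print('tip',t,'dir',(t-o)/.11)
n=np.array([.0814,.862,.5]);m=np.array([.532,-.1205,.105]);v=t-m;print('along',v@n,'lat',v-(v@n)*n)
k=sys.argv[1]
im=bot.camera('scene');cv2.imwrite(f'pics/s{k}.png',cv2.convertScaleAbs(cv2.resize(im[150:250,200:330],None,fx=6,fy=6,interpolation=2),alpha=1.8))
E
python3 chk.py 10
```

```text
13.25 [ 0.5421 -0.0132  0.1773] [-0.1743  0.7147  0.6498  0.1914] 0.014714876119596931 [-0.3118  0.3349 -1.4978] [-0.2855  0.0002 -0.0381]
tip [ 0.53   -0.1399  0.0939] dir [-0.0822 -0.8621 -0.5001]
along -0.022478935423177606 lat [-0.0002 -0.      0.0001]
```

View pics/s10.png

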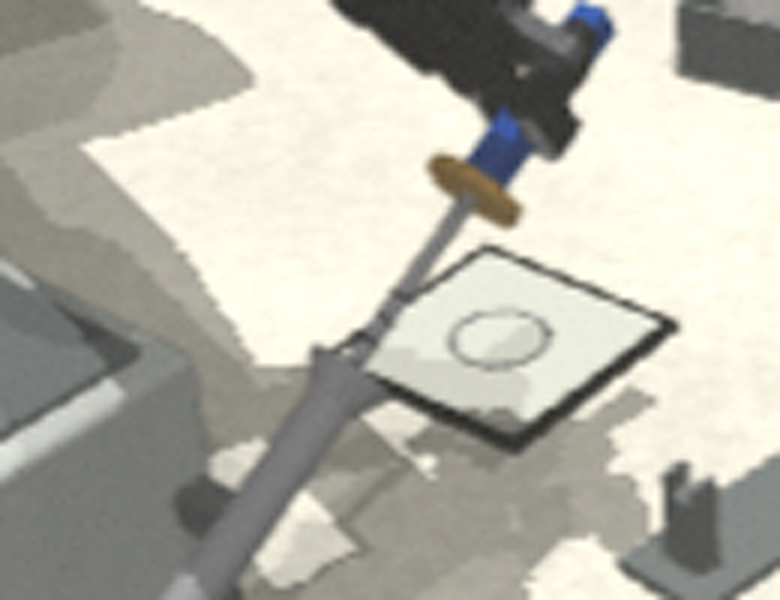

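The tip is 22 mm inside. A small moment of -0.29 N m suggests the tip rides on the lower side, so I continue with a 1.5 mm lift.

Emit:
jog_arm(targets=[8,-0.1,-0.75,1.3,0,0,0,8,-0.1,-0.75,1.3,0,0,0])

```text
clock: 13.47
ee_pos: [0.5421, -0.0137, 0.1792]
ee_rot: [-0.174, 0.714, 0.65, 0.192]
ft_force: [0.4, -0.4, -0.6]
finger_gap: 0.0148
```

```bash
python3 -c "
from rig import bot
for i in range(1): s=bot.state();print(s['ee_pos'],s['ft_force'],s['torque'])"
```

```text
[ 0.54213971 -0.01373718  0.17915942] [ 0.39585991 -0.43539072 -0.59888613] [-0.26816535  0.02884246 -0.01054981]
```

The moment didn't change, so it comes from weight rather than contact. Continuing.

Emit:
jog_arm(targets=[8,-0.5,-5.2,-3,0,0,0,8,-1,-10.3,-6,0,0,0,8,-1.5,-15.5,-9,0,0,0,8,-2,-20.7,-12,0,0,0,8,-2.4,-25.9,-15,0,0,0,8,-2.9,-31,-18,0,0,0,8,-3.4,-36.2,-21,0,0,0,8,-3.9,-41.4,-24,0,0,0,8,-3.9,-41.4,-24,0,0,0])

```text
clock: 14.22
ee_pos: [0.5377, -0.0563, 0.1537]
ee_rot: [-0.174, 0.715, 0.649, 0.191]
ft_force: [-0.3, 0.5, -2.2]
finger_gap: 0.0147
```

```bash
python3 chk.py 11
```

```text
14.2167 [ 0.5377 -0.0563  0.1537] [-0.1745  0.7151  0.6494  0.191 ] 0.01467293283431532 [-0.2595  0.4603 -2.1639] [-0.3005  0.0065  0.0104]
tip [ 0.5254 -0.1831  0.0703] dir [-0.0837 -0.8621 -0.4998]
along -0.07183673345707464 lat [-0.0007 -0.0006  0.0012]
```

View pics/s11.png

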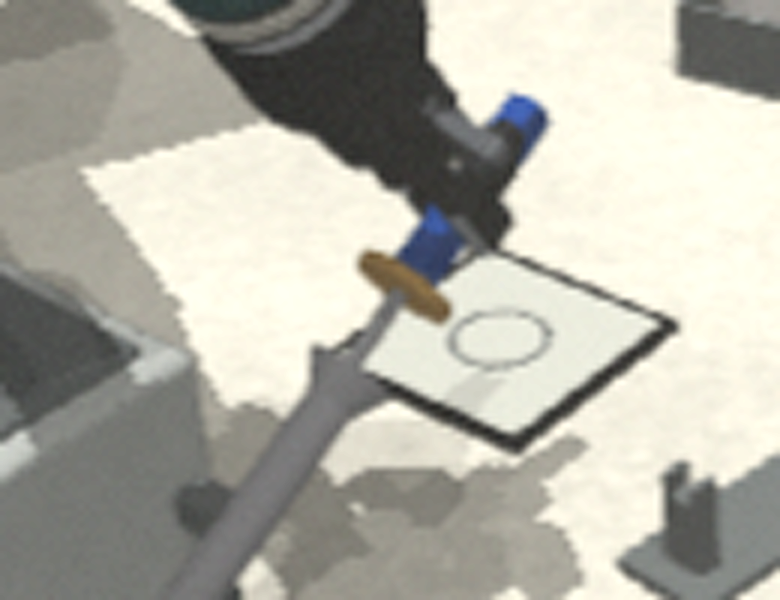

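72 mm in, forces negligible, and the collar is visibly closing on the rim. Continuing.

Emit:
jog_arm(targets=[8,-0.5,-5.2,-3,0,0,0,8,-1,-10.3,-6,0,0,0,8,-1.5,-15.5,-9,0,0,0,8,-2,-20.7,-12,0,0,0,8,-2.3,-24.1,-14,0,0,0,8,-2.6,-27.6,-16,0,0,0,8,-2.8,-29.3,-17,0,0,0,8,-2.8,-29.3,-17,0,0,0])

```text
clock: 14.93
ee_pos: [0.5351, -0.0849, 0.1373]
ee_rot: [-0.174, 0.715, 0.65, 0.191]
ft_force: [0.3, 0.2, -1.6]
finger_gap: 0.0152
```

Emit:
jog_arm(targets=[8,-0.1,-0.9,-0.5,0,0,0,8,-0.2,-1.7,-1,0,0,0,8,-0.2,-1.7,-1,0,0,0])

```text
clock: 15.18
ee_pos: [0.5351, -0.0863, 0.1367]
ee_rot: [-0.174, 0.715, 0.65, 0.191]
ft_force: [0.3, 1.0, -0.5]
finger_gap: 0.0152
```

Emit:
jog_arm(targets=[8,-0.1,-0.9,-0.5,0,0,0,8,-0.2,-1.7,-1,0,0,0,8,-0.2,-1.7,-1,0,0,0])

```text
clock: 15.43
ee_pos: [0.5348, -0.088, 0.1356]
ee_rot: [-0.174, 0.715, 0.65, 0.191]
ft_force: [-0.1, -0.3, -0.4]
finger_gap: 0.015
```

Emit:
jog_arm(targets=[8,-0.1,-0.9,-0.5,0,0,0,8,-0.2,-1.7,-1,0,0,0,8,-0.2,-1.7,-1,0,0,0])

```text
clock: 15.68
ee_pos: [0.5347, -0.0887, 0.1353]
ee_rot: [-0.175, 0.714, 0.65, 0.192]
ft_force: [1.0, 4.6, 2.1]
finger_gap: 0.0145
```

```bash
python3 chk.py 12
```

```text
15.6833 [ 0.5347 -0.0887  0.1353] [-0.1749  0.7141  0.65    0.1923] 0.014471922148905919 [1.0477 4.5524 2.0851] [ 0.4309  0.0514 -0.0087]
tip [ 0.5228 -0.2153  0.0516] dir [-0.081 -0.861 -0.502]
along -0.10916632694289491 lat [-0.0003 -0.0007  0.0011]
```

View pics/s12.png

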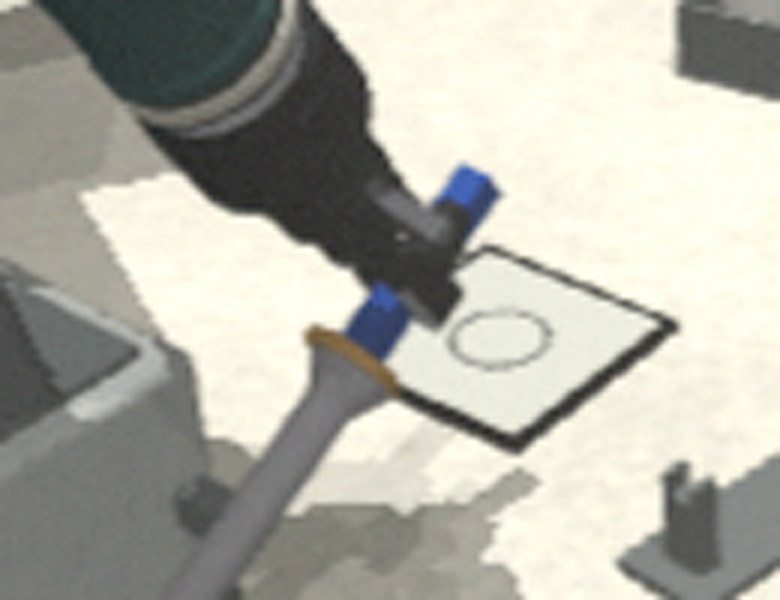

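Contact is felt at 109 mm (about 5 N along the axis) and the collar is on the rim in the picture. A small firm press to seat it fully.

Emit:
jog_arm(targets=[8,-0.1,-0.9,-0.5,0,0,0,8,-0.1,-1.3,-0.75,0,0,0,8,-0.1,-1.3,-0.75,0,0,0])

```text
clock: 15.98
ee_pos: [0.5348, -0.0888, 0.1353]
ee_rot: [-0.176, 0.713, 0.65, 0.193]
ft_force: [-0.1, 7.9, 4.5]
finger_gap: 0.0148
```

Seated: force rose to 9 N with no further travel. Withdrawing along the axis.

Emit:
jog_arm(targets=[8,0.3,3.4,2,0,0,0,8,0.8,8.6,5,0,0,0,8,1.6,17.2,10,0,0,0,8,2.4,25.9,15,0,0,0,8,3.3,34.5,20,0,0,0,8,4.1,43.1,25,0,0,0,8,4.9,51.7,30,0,0,0,8,5.7,60.3,35,0,0,0,8,6.5,69,40,0,0,0,8,6.5,69,40,0,0,0])

```text
clock: 16.82
ee_pos: [0.5415, -0.0202, 0.1756]
ee_rot: [-0.174, 0.714, 0.651, 0.192]
ft_force: [0.1, -0.1, -1.4]
finger_gap: 0.0152
```

```bash
python3 chk.py 13
```

```text
16.8167 [ 0.5415 -0.0202  0.1756] [-0.1736  0.7137  0.6509  0.1921] 0.015179307699788919 [ 0.0536 -0.149  -1.4189] [-0.295  -0.0361 -0.0208]
tip [ 0.5299 -0.147   0.0921] dir [-0.0789 -0.8624 -0.5001]
along -0.029472275391933627 lat [ 0.0003 -0.0011  0.0018]
```

Emit:
jog_arm(targets=[8,0.8,8.6,5,0,0,0,8,1.6,17.2,10,0,0,0,8,2.4,25.9,15,0,0,0,8,3.3,34.5,20,0,0,0,8,4.9,51.7,30,0,0,0,8,6.5,69,40,0,0,0,8,8.1,86.2,50,0,0,0,8,8.1,86.2,50,0,0,0,8,8.1,86.2,50,0,0,0])

```text
clock: 17.62
ee_pos: [0.5493, 0.0652, 0.2249]
ee_rot: [-0.173, 0.714, 0.651, 0.192]
ft_force: [-0.1, -0.1, -1.9]
finger_gap: 0.0145
```

```bash
python3 chk.py 14; python3 - <<'E'
from h import *
p=P['top']
im=cv2.imread('pics/t3.png')
E
```

```text
17.6167 [0.5493 0.0652 0.2249] [-0.1733  0.7138  0.6509  0.1916] 0.014536397162232503 [-0.0695 -0.1196 -1.893 ] [-0.3322  0.0298  0.0015]
tip [ 0.5376 -0.0617  0.1416] dir [-0.0792 -0.8629 -0.4991]
along 0.06943207501013376 lat [-0.     -0.0011  0.0019]
```

View pics/s14.png

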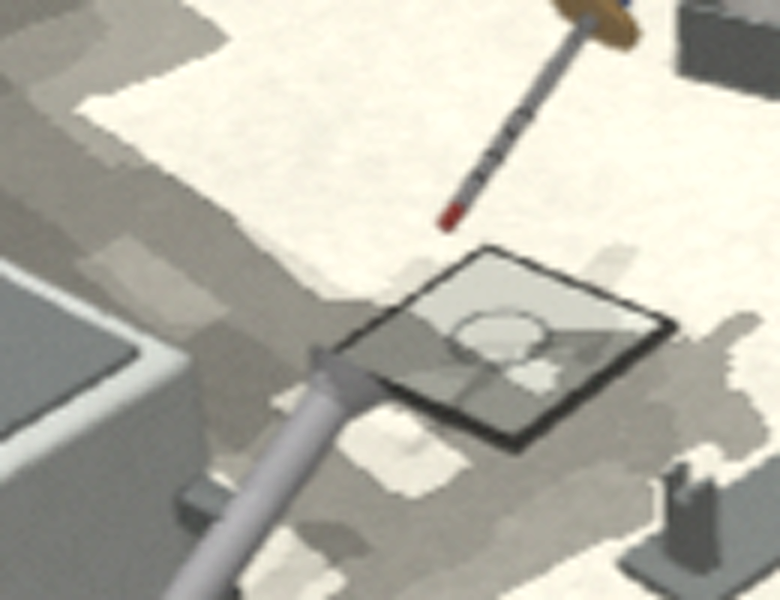

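The tip is fully out (69 mm clear of the mouth). Levelling and moving over the plate, keeping high first.

Emit:
jog_arm(targets=[8,-8,18,0,-5.9,0.56,0,8,-16,36,0,-11.9,1.12,0,8,-24,54,0,-17.9,1.7,0,8,-32,72,-10,-23.9,2.25,0,8,-40,90,-20,-29.8,2.82,0,8,-48,108,-40,-29.87,2.82,0,8,-57.5,127,-65,-29.87,2.82,0,8,-57.5,127,-85,-29.87,2.82,0,8,-57.5,127,-100,-29.87,2.82,0,8,-57.5,127,-100,-29.87,2.82,0])

```text
clock: 18.5
ee_pos: [0.4885, 0.1903, 0.1186]
ee_rot: [-0.002, 0.74, 0.673, -0.005]
ft_force: [0.6, -0.3, -1.5]
finger_gap: 0.015
```

Emit:
jog_arm(targets=[8,0,0,-20,0,0,0,8,0,0,-35,0,0,0,8,0,0,-45,0,0,0,8,0,0,-45,0,0,0,8,0,0,-45,0,0,0,8,0,0,-45,0,0,0])

```text
clock: 19.0
ee_pos: [0.4926, 0.1911, 0.0802]
ee_rot: [0.001, 0.74, 0.673, 0.001]
ft_force: [0.0, 0.7, 0.2]
finger_gap: 0.0147
```

```bash
python3 - <<'E'
from h import *
np.set_printoptions(precision=4,suppress=True)
s=bot.state();print(s['clock'],s['ee_pos'],s['ee_rot'],s['finger_gap'],s['ft_force'],s['qvel'])
t=toolpt(-.152,.0086,s);o=toolpt(-.042,.0086,s);print('tip',t,'dir',(t-o)/.11)
im=bot.camera('scene');cv2.imwrite('pics/s15f.png',im);cv2.imwrite('pics/s15.png',cv2.convertScaleAbs(cv2.resize(im[130:230,230:360],None,fx=6,fy=6,interpolation=2),alpha=1.8))
im=bot.camera('top');cv2.imwrite('pics/t15f.png',im);cv2.imwrite('pics/t15.png',cv2.convertScaleAbs(cv2.resize(im[215:305,230:350],None,fx=6,fy=6,interpolation=2),alpha=1.8))
E
```

```text
19.0 [0.4926 0.1911 0.0802] [0.0006 0.74   0.6726 0.0009] 0.014740241297548615 [0.0347 0.7399 0.2332] [ 0.0039 -0.0081 -0.0079 -0.0019 -0.0044  0.    ]
tip [0.4781 0.0398 0.0715] dir [-0.0952 -0.9955 -0.0005]
```

View pics/s15.png

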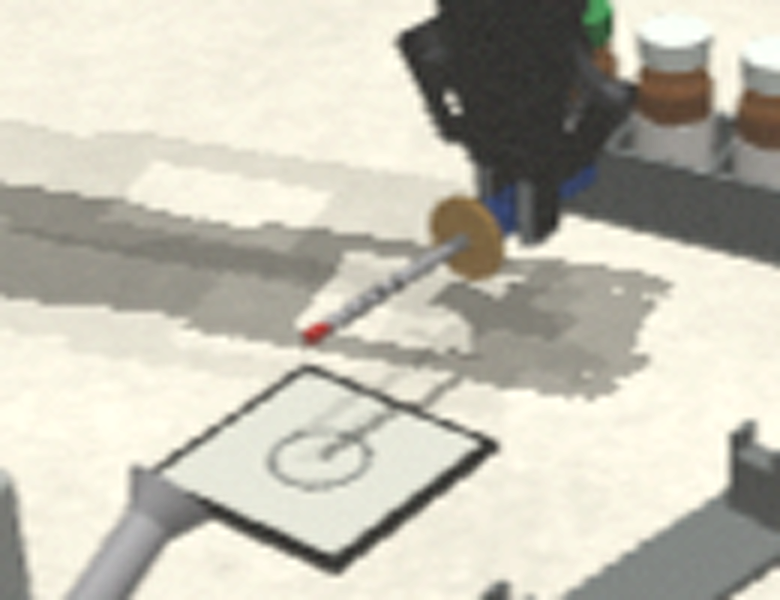

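View pics/t15.png

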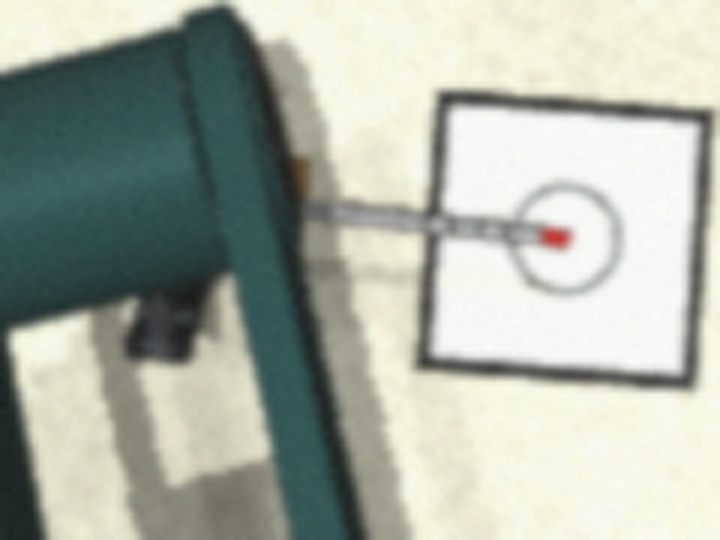

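The tip sits on the ring's centre: (570,238) against (568,238) in the top crop. Lowering the last 16 mm.

Emit:
jog_arm(targets=[8,0,0.5,-8,0,0,0,8,0,0.5,-13,0,0,0,8,0,0.5,-16.5,0,0,0,8,0,0.5,-16.5,0,0,0,8,0,0.5,-16.5,0,0,0,8,0,0.5,-16.5,0,0,0,8,0,0.5,-16.5,0,0,0,8,0,0.5,-16.5,0,0,0])

```text
clock: 19.77
ee_pos: [0.4919, 0.1918, 0.0627]
ee_rot: [0.0, 0.74, 0.673, 0.0]
ft_force: [0.4, 0.8, -2.2]
finger_gap: 0.015
```

```bash
python3 - <<'E'
from h import *
np.set_printoptions(precision=4,suppress=True)
s=bot.state();print(s['clock'],s['ee_pos'],s['ee_rot'],s['finger_gap'],s['ft_force'],s['qvel'])
t=toolpt(-.152,.0086,s);o=toolpt(-.042,.0086,s);print('tip',t,'dir',(t-o)/.11)
im=bot.camera('scene');cv2.imwrite('pics/s16.png',cv2.convertScaleAbs(cv2.resize(im[130:230,230:360],None,fx=6,fy=6,interpolation=2),alpha=1.8))
cv2.imwrite('pics/s16f.png',im)
im=bot.camera('top');cv2.imwrite('pics/t16f.png',im);cv2.imwrite('pics/t16.png',cv2.convertScaleAbs(cv2.resize(im[215:305,230:350],None,fx=6,fy=6,interpolation=2),alpha=1.8))
E
```

```text
19.7667 [0.4919 0.1918 0.0627] [0.0002 0.7398 0.6728 0.0002] 0.015034896137921586 [ 0.3714  0.8336 -2.1733] [ 0.0005  0.0001  0.0012  0.      0.0007 -0.001 ]
tip [0.4775 0.0405 0.0541] dir [-0.0946 -0.9955  0.    ]
```

View pics/s16.png

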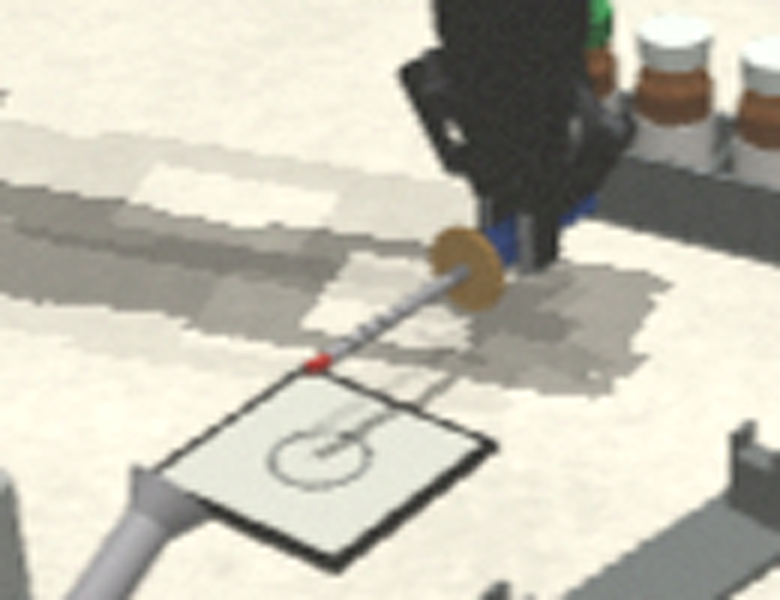

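View pics/t16.png

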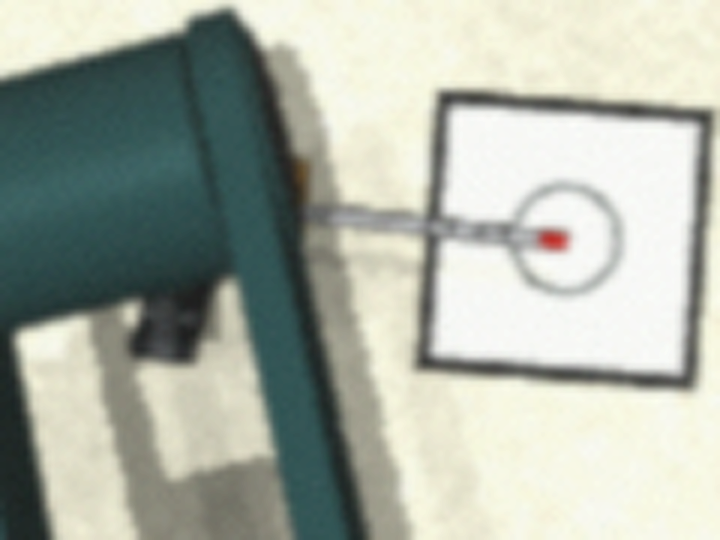

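View pics/s16f.png

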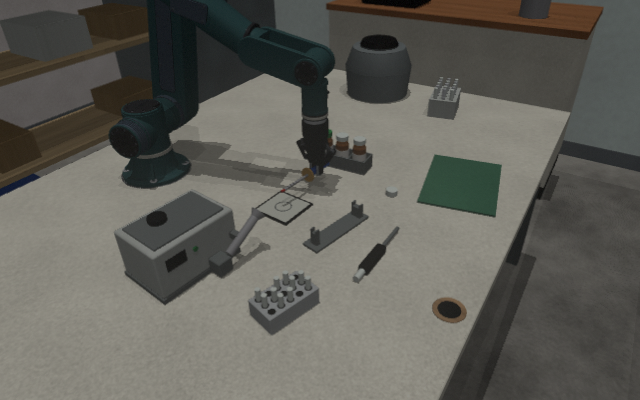

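View pics/t16f.png

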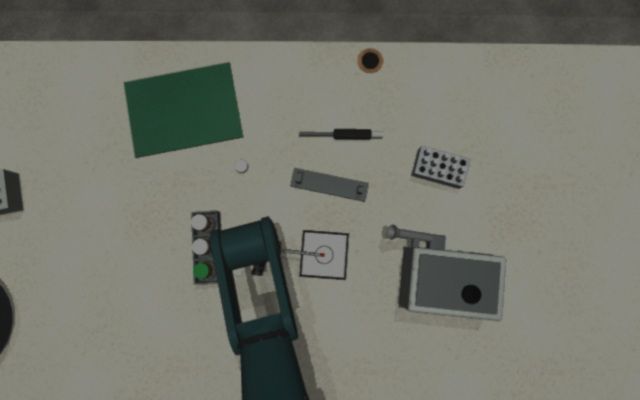

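```bash
python3 - <<'E'
from h import *
np.set_printoptions(precision=4,suppress=True)
T=tri(c(230,130,6,305,368),c(230,215,6,569,241));print('tip',T,'ring',back('top',c(230,215,6,568,238),.005))
a=toolpt(-.152,.0086);o=toolpt(-.042,.0086);f=lambda X:(proj('scene',X)-[230,130]+.5)*6-.5
print('pred tip, collar in crop',f([a,o]))
E
```

```text
tip [0.4751 0.0402 0.0541] ring [0.4766 0.0401 0.005 ]
pred tip, collar in crop [[309.2433 369.2763]
 [462.3475 269.0317]]
```

The triangulated tip is 49 mm above the plate and within 2 mm of the ring's centre. The collar and tip project where a level rod would be. The arm is still, so I'm handing in.

```bash
python3 -c "
from rig import bot
print(bot.hand_in()); s=bot.state();print(s['clock'],s['finger_gap'],s['ee_pos'],s['ft_force'])"
```

```text
the job is handed in; nothing more can be done
None
the job is handed in; nothing more can be done
```

The job is done in the order asked and handed in at about 20 s of the 58 s allowed; no verdict was reported.

- **Bottle:** The green-capped bottle stands upright in the empty crate cell and was let go. Its cap appeared within 1–2 pixels of where it should be.
- **Gauge in and out:** I took the gauge by its blue handle and pushed the rod down the guide tube until the collar stopped on the rim. At the stop the force rose from about 5 N to 9 N with no further travel, and the picture showed the collar on the rim. I then drew it out along the tube's axis until the tip was 69 mm clear of the mouth.
- **Final pose:** The rod is level by the tool pose and the scene picture. The red tip is about 49 mm above the plate's top and within about 2 mm of the ring's centre. The arm is still and holds the gauge with nothing else in contact in the pictures.
- **Bystanders:** In the last pictures the other bottles, the tube rack, the white cap and the pipette look to be where they started.

**Disagreements between checks:**
- The wrist and top cameras differed by about 3–4 mm in absolute x, so I relied on positions measured relative to each other and to the robot's own pose.
- A moment of -0.29 N m during insertion looked like the tip rubbing. It did not change when I shifted the rod, so I took it as the gauge's weight.

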